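Hook the cassette tray into the test reader and snap it down

TASK

Load the grey tray of test cassettes into the tabletop reader: take it by its upright grip, hook its thin tongue edge under the reader's retaining lip, right home against the stop, and from there swing the other edge down until the tray lies flat in the bed with the sprung catch snapped back over its edge; then let go. Work gently, never forcing the tray against the reader, and leave the other things on the desk where they are.

Things in the scene. Friction and masses are not known exactly. Their poses are not given: they have to be found in the camera images.
- tray_grip (a point): Point on the tray's upright grip, 36 mm above the tray's underside, over its middle; axes are the tray's (z up, tongue towards -x). The grip is a rib across the tray's middle, 12 mm thick (x), 46 mm long (y), its top 52 mm above the underside (16 mm above this point).
- tray_tongue (a point): Middle of the bottom edge of the tongue's end: 60 mm to -x of the tray's middle, on the underside plane (36 mm below tray_grip); axes are the tray's. The tongue is 4 mm thick, level with the underside, 90 mm wide (y), 12 mm long (x).
- tray: Loose grey plastic tray, 0.11 to 0.23 kg, 120 mm (x) by 100 mm (y); origin at the middle of its underside. Plate 8 mm thick from x = -48 to +60 mm, then the thin tongue on to x = -60 mm. Four fixed white cassettes beside the rib, tops 12 mm above the underside. Starts flat on the desk (underside at z = 0), tongue roughly towards the robot.
- bed (a point): Floor level of the reader's bed, 36 mm above the desk; axes are the reader's (-x towards the lip, z up). The bed is clamped on the base's rails up to 12 mm to either side (x) of this point, unmeasured: feel for it. From the bed's true middle: near stop (wall) at x = -61 mm, far wall (9 mm high) at +61.5 mm, so 2.5 mm of play for the tray; side rims at y = -54, +54 mm, 6 mm high.
- reader: Tabletop reader, white plastic, fixed, 235 x 136 mm; origin on the desk below bed; lip side roughly towards the robot. The lip overhangs the near stop by 10 mm along its whole width, its underside 10 mm above the bed's floor, 5 mm thick; the hood behind it runs on to 118 mm from the bed's middle, 51 mm above the desk. The tray cannot go in level: other side raised 0.25 to 0.4 rad.
- catch (a joint): Sprung catch in the middle of the bed's far side, 34 mm wide, sliding to +x (m): 0 at rest, 0.009 fully back. Its nose overhangs the bed by 5 mm, 11 mm above the floor; a steep ramp rises from it to 24 mm. The tray's edge coming down pushes it back 2.5 to 5 mm (spring 1.8 N at rest, 450 N/m; some 2 to 6 N down at the edge); then it springs back over the edge with 1.5 mm to spare.
- carton: Small cardboard box, 55 x 75 x 45 mm, loose; origin under its middle. Bystander.
- pencup: Dark metal cup with pens, 76 mm across, 130 mm high with pens, loose; origin under its middle. Bystander.
- marker: Black marker pen lying flat, 14 mm thick, 110 mm long, loose. Bystander.
Not all that is in view belongs to the job. Leave any yellow look-alike of the tray alone.

How it is judged:
By the outcome, as a careful person would: the job done as asked, in the order asked, and still so for the second after the job is handed in, with the robot touching nothing.
It also fails if it takes over 64 s, if anything falls off the work surface, if the arm or the gripper's body presses on something with over 40 N, if the wrist force passes 120 N, or if a joint passes its speed limit or range.

ROBOT

A 6-joint arm with a two-finger parallel gripper is mounted at the origin on the work surface. World frame = base frame: x ahead of the robot, y to its left, z up, the work surface at z = 0. Lengths are in m, angles in rad, forces in N, time in s.
With the tool pointing down it reaches from about 0.425 to 0.95 m from the base axis. Payload 3.5 kg.
Tool frame: the origin (TCP) lies on the centre line of the jaws, within the pads' length; the fingertips stand 25 mm ahead of it and the grasp point (between the pads) lies 6 mm ahead of it; y points along the fingers, z is the direction in which the jaws open and shut, and the axes are right-handed (so a half turn about y gives the same grasp; the last joint's range is limited). The gripper opens to 85 mm and grips with 20 to 120 N. Pads are 22 mm wide; open, the fingers measure 114 mm over their backs; the gripper's body (76 mm by 85 mm) begins 54 mm behind the grasp point. The pads swing forward as they close: fully open they stand 13 mm farther back than shut.
Start: joints at [-1.448, 0.286, 1.577, -0, 1.279, -0.15], TCP at [0.182, -0.65, 0.256] pointing down, gripper open.
Joint ranges: [-2.77, 2.77], [-0.9, 2.22], [0.21, 2.48], [-1.53, 4.67], [0.24, 2.81], [-2.84, 2.84]. Speed limits (rad/s): [2.79, 2.79, 3.14, 3.14, 3.14, 3.14].

INTERFACE

Orientations are given as a unit quaternion [x, y, z, w].
In Python, from plant import ctrl gives the robot as it stands.
- The arm moves only by the tool arm_command, never from a script. Its argument "steps" is a list of rows, each an object with "hand": the opening, from 0 (shut) to 1 (fully open); "travel": the shift along the tool's x, y, z in units of 0.3 m (1.0 is 0.3 m), a list of three; "rotation": the turn, a rotation vector about the tool's x, y, z in units of 30 degrees (1.0 is 30 degrees), a list of three. A call has 1 to 20 rows; each row shifts and turns the pose as measured when the row begins, along the tool's axes as they then stand; what a row does not reach is not made up. A row lasts 1/8 s, in which the tool goes at most 62.5 mm and 10.7 degrees, less where a joint would pass 70% of its speed; a pose out of reach is approached as far as the arm can. A call with a number of a shift or a turn outside -1 to 1 is refused whole. A call with a gripper value outside its range is refused whole. The fingers move at their own pace and stop on an object; "grip_force" is the grip in N (left out, the last holds). Time passes only in rows, so rows that do not move let the fingers close. It gives the time, the measured TCP pose, the force and the opening at its end, in the units of the state.
- ctrl.get_state(): the state, without advancing time (a new reading comes with each control period).
- ctrl.read_camera(name): name is "scene" or "top" or "wrist"; returns (picture, depth): 400x640x3 uint8, blue, green, red; 400x640 float32, m along the optical axis (not along the pixel's ray), 0 where there is no reading.
- ctrl.camera_params(name): a dict with "fx", "fy", "cx", "cy" (pixels), "extrinsics" (4x4, takes a point from camera to world coordinates); the wrist camera has in their place "tool_from_camera" (4x4, takes a point from camera to tool coordinates, whose origin is the TCP and whose axes are the tool frame's). Camera axes: x right, y down, z forward; pixel columns grow to the right and rows downward; lengths in m; the calibration is good to about 2 mm. The wrist camera is an equidistant fisheye: a pixel r from the principal point sees the ray r / f radians off the axis. A picture is of the moment at which its call begins: read the wrist's pose just before it. camera_params takes no time and is no camera call.
- ctrl.sign_off(): hands the job in, once; it reports no verdict.
Trained networks look in the newest picture that a camera, given by its name, has taken for a name from the list of things; names that differ only in an ending like _2 or _b are one class to them, and where a whole thing is asked for, a point or a joint stands for the part that bears it (a point fixed in the world has none). Each returns a list of dicts, best first, with "score" (0 to 1); they miss things now and then, are a little off and sometimes report something else, mostly with a low value. They report only what shows in the picture. A call takes as long as a camera call. They do not tell look-alikes from the thing itself.
- ctrl.masks_of(camera, thing): "region" (400x640 bool, what is visible of it) and "at" ([column, row] in pixels, amid what is visible of it).
The state is a dict: "time": time; "qpos": joint angles; "dq": joint speeds; "joint_efforts": joint torques, N m; "eef_pos": TCP position; "tcp_rot": TCP orientation; "contact_force": force on the tool from outside, world axes, zero at the start; "wrist_torque": the same for the moment, N m; "opening": opening from 0.0 (shut) to 1.0 (fully open).
Only numpy, scipy, OpenCV 4.12 (cv2) and the standard library are available. Lean on these libraries where they do the work, as an engineer would, in place of code of your own. Each camera call takes 0.05 s, during which the arm holds its last target.

## Working session

There is one attempt and no reset: what is moved stays moved. The work goes in short steps, Python scripts to look and compute and a tool call to move; the robot and the scene stay as the last step left them, time stands still between calls to the robot, and variables do not carry over. Pictures are saved under pics/ and viewed, and the job is handed in when it is done.

Besides the shell and the picture viewer there is one more tool, called after "Request:" in YAML: its name, and indented under it one key for each argument. arm_command: Moves the arm, as the interface text tells. Shifts and turns lie within -1 to 1; 1 stands for 0.3 m of shift or 30 degrees of turn. Its arguments: {"type":"object","properties":{"steps":{"type":"array","items":{"type":"object","properties":{"hand":{"type":"number"},"travel":{"type":"array","items":{"type":"number","minimum":-1,"maximum":1}},"rotation":{"type":"array","items":{"type":"number","minimum":-1,"maximum":1}}}}},"grip_force":{"type":"number"}},"required":["steps"]}

```bash
ls; mkdir -p pics; python3 - <<'E'
from plant import ctrl
import cv2,numpy as np
s=ctrl.get_state()
print({k:np.round(v,3) for k,v in s.items()})
for n in("scene","top"):
    p,d=ctrl.read_camera(n); cv2.imwrite(f"pics/{n}0.png",p); np.save(f"pics/{n}0.npy",d)
    c=ctrl.camera_params(n); print(n,c["fx"],c["fy"],c["cx"],c["cy"],np.round(c["extrinsics"],4).tolist())
c=ctrl.camera_params("wrist");print({k:np.round(v,4) for k,v in c.items()})
E
```

```text
pics
{'time': np.float64(0.0), 'qpos': array([-1.448,  0.287,  1.578,  0.   ,  1.279, -0.15 ]), 'dq': array([ 0.003, -0.   , -0.001,  0.001, -0.   , -0.   ]), 'joint_efforts': array([ 1.0000e-03, -4.0598e+01, -2.9262e+01, -0.0000e+00,  6.0000e-03,
        0.0000e+00]), 'eef_pos': array([ 0.182, -0.649,  0.255]), 'tcp_rot': array([-0.096,  0.701, -0.7  ,  0.096]), 'contact_force': array([ 0.161,  0.381, -0.165]), 'wrist_torque': array([ 0.032, -0.029, -0.033]), 'opening': np.float64(1.002)}
scene 491.8574696880161 491.8574696880161 318.3044406156009 199.1145053244804 [[-0.366, 0.7524, -0.5477, 1.2006], [0.9306, 0.2992, -0.2107, 0.2877], [0.0053, -0.5868, -0.8097, 1.0452], [0.0, 0.0, 0.0, 1.0]]
top 397.9689734966321 397.9689734966321 321.21147395806247 195.8075650130653 [[0.0945, -0.9695, 0.2261, 0.3537], [-0.9955, -0.092, 0.0217, 0.0334], [-0.0002, -0.2272, -0.9739, 0.9157], [0.0, 0.0, 0.0, 1.0]]
{'fx': np.float64(309.7069), 'fy': np.float64(309.7069), 'cx': np.float64(322.5042), 'cy': np.float64(205.9991), 'tool_from_camera': array([[-4.000e-04,  9.571e-01,  2.899e-01, -7.340e-02],
       [-3.000e-04, -2.899e-01,  9.571e-01, -1.176e-01],
       [ 1.000e+00,  3.000e-04,  4.000e-04,  4.000e-04],
       [ 0.000e+00,  0.000e+00,  0.000e+00,  1.000e+00]])}
```

View pics/scene0.png

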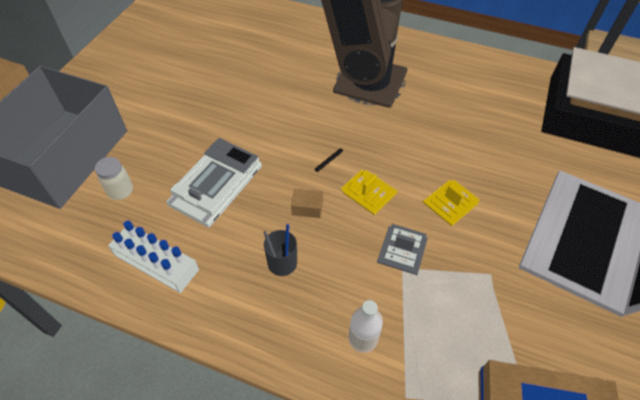

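View pics/top0.png

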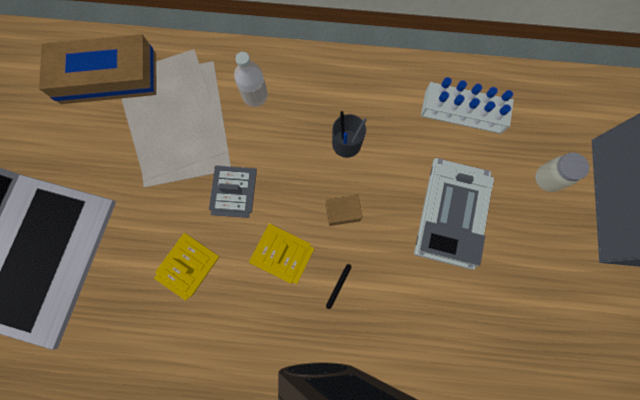

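The grey tray is at top (233,190) / scene (403,248). The yellow look-alikes at top (187,265) and (282,252) are excluded because the task calls for grey. The reader is at top (455,215), with its hood side (dark panel) at the bottom, towards the robot. I'll enlarge the crops to confirm and then measure.

```bash
cat > h.py <<'E'
from plant import ctrl
import cv2,numpy as np
from scipy.spatial.transform import Rotation as R
def cloud(n,d):
    c=ctrl.camera_params(n);v,u=np.mgrid[0:400,0:640]
    P=np.stack([(u-c["cx"])/c["fx"]*d,(v-c["cy"])/c["fy"]*d,d],-1)
    E=c["extrinsics"];return P@E[:3,:3].T+E[:3,3]
def proj(n,p):
    c=ctrl.camera_params(n);E=np.linalg.inv(c["extrinsics"]);q=np.atleast_2d(p)@E[:3,:3].T+E[:3,3]
    return np.stack([q[:,0]/q[:,2]*c["fx"]+c["cx"],q[:,1]/q[:,2]*c["fy"]+c["cy"]],-1)
E
python3 - <<'E'
from h import *
p=cv2.imread("pics/top0.png")
a=cv2.resize(p[150:230,190:280],None,fx=6,fy=6,interpolation=cv2.INTER_CUBIC)
cv2.imwrite("pics/crop_tray.png",a)
a=cv2.resize(p[145:280,405:505],None,fx=4.4,fy=4.4,interpolation=cv2.INTER_CUBIC)
cv2.imwrite("pics/crop_reader.png",a)
for n in("top","scene"):
    d=np.load(f"pics/{n}0.npy");C=cloud(n,d)
    for t in("tray","reader","carton","pencup","marker"):
        for m in ctrl.masks_of(n,t)[:3]:
            r=m["region"]&(d>0);Q=C[r]
            print(n,t,round(m["score"],2),np.round(m["at"]),r.sum(),"med",np.round(np.median(Q,0),3),"min",np.round(np.percentile(Q,2,axis=0),3),"max",np.round(np.percentile(Q,98,axis=0),3))
            np.save(f"pics/m_{n}_{t}_{int(m['at'][0])}.npy",r)
E
```

```text
top tray 0.89 [282. 256.] 2384 med [0.421 0.128 0.008] min [ 0.368  0.07  -0.   ] max [0.479 0.191 0.051]
top tray 0.82 [187. 265.] 2481 med [0.373 0.339 0.009] min [ 0.313  0.283 -0.001] max [0.436 0.4   0.051]
top tray 0.66 [232. 190.] 2113 med [0.553 0.26  0.009] min [0.5   0.214 0.001] max [0.615 0.31  0.051]
top reader 0.8 [455. 214.] 6219 med [ 0.544 -0.249  0.038] min [ 0.441 -0.32   0.017] max [ 0.665 -0.178  0.054]
top carton 0.8 [345. 211.] 859 med [0.529 0.001 0.044] min [ 0.501 -0.036  0.016] max [0.56  0.037 0.047]
top carton 0.2 [465. 177.] 154 med [ 0.625 -0.264  0.055] min [ 0.617 -0.282  0.035] max [ 0.64  -0.249  0.06 ]
top pencup 0.76 [352. 129.] 1188 med [0.711 0.004 0.055] min [ 0.666 -0.029  0.002] max [0.738 0.039 0.129]
top marker 0.79 [340. 285.] 305 med [ 0.364 -0.003  0.012] min [ 0.319 -0.026 -0.001] max [0.411 0.016 0.016]
scene tray 0.78 [371. 189.] 1434 med [0.432 0.134 0.009] min [0.37  0.068 0.   ] max [0.481 0.193 0.052]
scene tray 0.75 [402. 251.] 1639 med [0.564 0.262 0.009] min [0.501 0.216 0.002] max [0.616 0.308 0.052]
scene tray 0.69 [452. 200.] 1406 med [0.383 0.341 0.009] min [0.315 0.283 0.001] max [0.438 0.399 0.052]
scene reader 0.6 [214. 181.] 4535 med [ 0.567 -0.246  0.037] min [ 0.45  -0.326  0.005] max [ 0.672 -0.175  0.054]
scene carton 0.64 [306. 203.] 801 med [0.545 0.003 0.043] min [ 0.504 -0.037  0.004] max [0.566 0.04  0.048]
scene pencup 0.78 [282. 253.] 1396 med [0.707 0.008 0.058] min [ 0.624 -0.047 -0.001] max [0.739 0.041 0.129]
scene marker 0.74 [329. 161.] 155 med [ 0.362 -0.002  0.012] min [ 0.317 -0.023  0.004] max [0.411 0.017 0.016]
```

View pics/crop_tray.png

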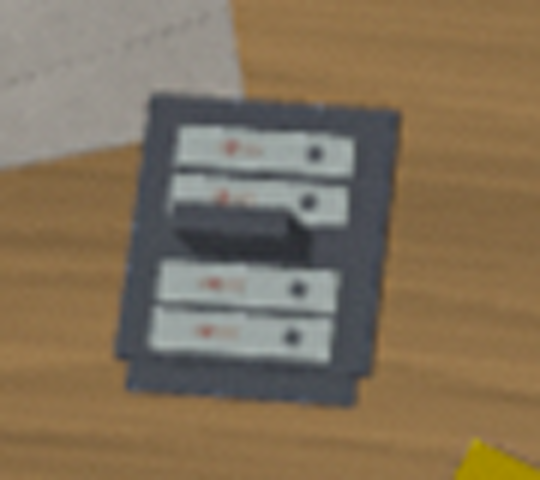

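View pics/crop_reader.png

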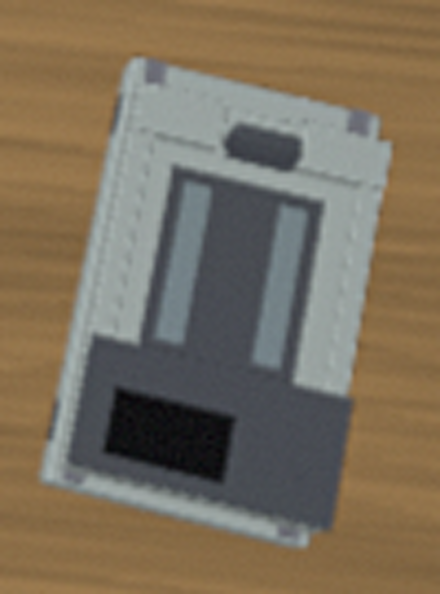

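```bash
python3 - <<'E'
from h import *
import glob
for n,f in (("top","pics/m_top_tray_232.npy"),("scene",None)):
    f=f or [g for g in glob.glob("pics/m_scene_tray_40*.npy")][0]
    d=np.load(f"pics/{n}0.npy");C=cloud(n,d);r=np.load(f)
    # grow and use heights + colour
    P=C[cv2.dilate(r.astype(np.uint8),np.ones((7,7)))>0]
    pl=P[(P[:,2]>0.0055)&(P[:,2]<0.0145)]
    rib=P[(P[:,2]>0.045)&(P[:,2]<0.056)]
    rr=cv2.minAreaRect((pl[:,:2]*1000).astype(np.float32));print(n,"plate",rr,len(pl))
    rr=cv2.minAreaRect((rib[:,:2]*1000).astype(np.float32));print(n,"rib",rr,len(rib),rib[:,2].mean(), rib.mean(0))
    d=np.load(f"pics/{n}0.npy")
    r=np.load(glob.glob(f"pics/m_{n}_reader_*.npy")[0])
    P=C[cv2.dilate(r.astype(np.uint8),np.ones((7,7)))>0]
    print(np.histogram(P[:,2],bins=np.arange(-.002,.07,.003)))
    H=P[(P[:,2]>0.048)&(P[:,2]<0.056)&(P[:,0]<0.56)]
    rr=cv2.minAreaRect((H[:,:2]*1000).astype(np.float32));print(n,"hood",rr,len(H))
    A=P[(P[:,2]>0.012)]
    rr=cv2.minAreaRect((A[:,:2]*1000).astype(np.float32));print(n,"all",rr,len(A))
E
```

```text
top plate ((558.649658203125, 262.5096435546875), (119.5848388671875, 100.35063934326172), 1.473459005355835) 1540
top rib ((557.7246704101562, 262.8888854980469), (12.868281364440918, 45.743202209472656), 1.9720715284347534) 117 0.05062341325005819 [0.55726387 0.26201552 0.05062341]
(array([ 582,  114,   37,   40,   34,   78,  317,  254,   74,   52,   47,
        575, 1542,  458,  494,  374,  476, 1211,  250,   53,   32,    0,
          0,    0]), array([-0.002,  0.001,  0.004,  0.007,  0.01 ,  0.013,  0.016,  0.019,
        0.022,  0.025,  0.028,  0.031,  0.034,  0.037,  0.04 ,  0.043,
        0.046,  0.049,  0.052,  0.055,  0.058,  0.061,  0.064,  0.067,
        0.07 ]))
top hood ((478.82073974609375, -241.91175842285156), (132.54103088378906, 67.20846557617188), 80.89167022705078) 1723
top all ((474.7813720703125, -194.83718872070312), (224.26229858398438, 465.549072265625), 53.667266845703125) 6333
scene plate ((555.0473022460938, 262.5263977050781), (126.60681915283203, 99.79879760742188), 1.1624759435653687) 1185
scene rib ((557.7649536132812, 262.57122802734375), (13.682854652404785, 44.8563346862793), 0.8094967007637024) 103 0.05065847372464582 [0.55845494 0.26293909 0.05065847]
(array([601, 311,  79,  63,  81,  77, 271, 234, 116,  73,  90, 327, 856,
       506, 324, 270, 286, 510, 250,  46,  24,   3,   0,   0]), array([-0.002,  0.001,  0.004,  0.007,  0.01 ,  0.013,  0.016,  0.019,
        0.022,  0.025,  0.028,  0.031,  0.034,  0.037,  0.04 ,  0.043,
        0.046,  0.049,  0.052,  0.055,  0.058,  0.061,  0.064,  0.067,
        0.07 ]))
scene hood ((478.856689453125, -241.43582153320312), (133.5431671142578, 70.29320526123047), 80.86644744873047) 866
scene all ((856.5863647460938, -69.0780029296875), (959.3700561523438, 249.09759521484375), 31.48576545715332) 4321
```

```bash
python3 - <<'E'
from h import *
s=ctrl.get_state();print(R.from_quat(s["tcp_rot"]).as_matrix().round(3))
# reader in frame yaw -9.1
for n in("top","scene"):
    d=np.load(f"pics/{n}0.npy");C=cloud(n,d)
    a=np.deg2rad(-9.1);ex=np.array([np.cos(a),np.sin(a)]);ey=np.array([-ex[1],ex[0]])
    D=C[...,:2]-np.array([.5622,-.2551]);X=D@ex;Y=D@ey;Z=C[...,2]
    for y0 in(-35,0,35):
        m=(abs(Y-y0/1000)<.006)&(abs(X)<.14)&(d>0)
        o=np.argsort(X[m]);x=X[m][o]*1000;z=Z[m][o]*1000
        b=np.arange(-135,136,4);k=np.digitize(x,b)
        print(n,y0," ".join(f"{b[i-1]}:{np.median(z[k==i]):.0f}" for i in range(1,len(b)) if (k==i).any()))
    for x0 in (-90,0,30):
        m=(abs(X-x0/1000)<.006)&(abs(Y)<.09)&(d>0)
        o=np.argsort(Y[m]);x=Y[m][o]*1000;z=Z[m][o]*1000
        b=np.arange(-88,89,4);k=np.digitize(x,b)
        print(n,"x",x0," ".join(f"{b[i-1]}:{np.median(z[k==i]):.0f}" for i in range(1,len(b)) if (k==i).any()))
E
```

```text
[[-0.963 -0.     0.269]
 [-0.269  0.    -0.963]
 [-0.    -1.    -0.   ]]
top -35 -135:-1 -131:-1 -127:4 -123:20 -119:38 -115:50 -111:51 -107:50 -103:50 -99:50 -95:51 -91:51 -87:50 -83:49 -79:51 -75:52 -71:50 -67:49 -63:50 -59:50 -55:50 -51:34 -47:35 -43:34 -39:35 -35:35 -31:35 -27:35 -23:35 -19:35 -15:35 -11:34 -7:35 -3:34 1:36 5:35 9:35 13:35 17:35 21:35 25:36 29:35 33:36 37:35 41:36 45:34 49:36 53:35 57:36 61:40 65:44 69:44 73:44 77:44 81:44 85:43 93:19 97:19 101:18 105:19 117:-0 121:-2 125:-2 129:0
top 0 -135:-1 -131:-1 -127:4 -123:19 -119:40 -115:50 -111:51 -107:50 -103:50 -99:49 -95:51 -91:50 -87:51 -83:51 -79:51 -75:51 -71:51 -67:50 -63:49 -59:50 -55:50 -51:36 -47:34 -43:34 -39:36 -35:35 -31:35 -27:36 -23:35 -19:36 -15:34 -11:35 -7:35 -3:35 1:35 5:35 9:36 13:36 17:35 21:35 25:34 29:36 33:35 37:35 41:36 45:36 49:34 53:35 57:48 61:57 65:58 69:58 73:55 81:35 85:35 93:19 97:20 101:19 105:18 109:17 117:-1 121:-0 125:-1 129:-1
top 35 -135:-1 -131:-0 -127:7 -123:18 -119:38 -115:50 -111:51 -107:52 -103:51 -99:50 -95:50 -91:50 -87:51 -83:51 -79:51 -75:49 -71:50 -67:50 -63:51 -59:51 -55:
[... 2421 characters left out ...]
51 -36:50 -32:51 -28:53 -24:52 -20:52 -16:53 -12:51 -8:52 -4:51 0:51 4:51 8:52 12:52 16:50 20:52 24:52 28:52 32:51 36:52 40:51 44:51 48:51 52:50 56:51 60:43 64:20 68:-1 72:1 76:-1 80:-2 84:-1
scene x 0 -68:40 -64:42 -60:40 -56:36 -52:36 -48:35 -44:35 -40:36 -36:36 -32:36 -28:37 -24:36 -20:36 -16:35 -12:36 -8:35 -4:35 0:37 4:35 8:35 12:35 16:36 20:35 24:37 28:34 32:37 36:35 40:36 44:36 48:37 52:41 56:43 60:39 64:16 68:8 72:-1 76:-1 80:-2 84:-1
scene x 30 -68:41 -64:42 -60:43 -56:39 -52:37 -48:34 -44:36 -40:34 -36:35 -32:36 -28:36 -24:35 -20:35 -16:36 -12:36 -8:36 -4:36 0:36 4:37 8:37 12:35 16:35 20:36 24:36 28:35 32:36 36:36 40:34 44:35 48:36 52:40 56:42 60:40 64:19 68:1 72:-1 76:-2 80:1 84:0
```

Tray: centre (0.558, 0.2625), yaw 1.5°. Bed: middle about (0.561, -0.256), yaw -9.1°, with the lip edge clear in the depth. Next, a planning helper and the first move over the tray.

```bash
cat >> h.py <<'E'
TR=(0.558,0.2625,np.deg2rad(1.5)); BD=(0.561,-0.256,np.deg2rad(-9.1))
def Rt(yaw,pitch=0):  # tool rot: z=tray x, y=-tray z ; pitch raises +x side
    T=R.from_euler('z',yaw)*R.from_euler('y',-pitch)
    return T*R.from_matrix(np.array([[0,0,1],[-1,0,0],[0,-1,0.]]))
def plan(goals,step=0.06,rot=9.5,p=None,r=None):
    """goals list of (pos,Rot[,n]); prints rows"""
    if p is None:
        s=ctrl.get_state();p=np.array(s["eef_pos"]);r=R.from_quat(s["tcp_rot"])
    out=[]
    for g in goals:
        gp,gr=np.array(g[0]),g[1]
        n=g[2] if len(g)>2 else int(max(1,np.ceil(np.linalg.norm(gp-p)/step),np.ceil(np.degrees((r.inv()*gr).magnitude())/rot)))
        for i in range(n):
            k=n-i
            t=np.round(r.inv().apply((gp-p)/k)/.3,3);w=np.round(np.degrees((r.inv()*gr).as_rotvec()/k)/30,3)
            out.append((t.tolist(),w.tolist()))
            p=p+r.apply(t*.3);r=r*R.from_rotvec(np.radians(w*30))
    for o in out:print(o)
    return p,r
def st():
    s=ctrl.get_state();print("t",round(s["time"],2),"p",np.round(s["eef_pos"],4),"eul yaw/pitch", "F",np.round(s["contact_force"],2),"M",np.round(s["wrist_torque"],3),"op",round(float(s["opening"]),3))
    return s
E
python3 - <<'E'
from h import *
r0=R.from_quat(ctrl.get_state()["tcp_rot"])
mid=Rt(np.deg2rad(-36))
plan([((.47,-.25,.25),mid),((.558,.2625,.22),Rt(TR[2]))])
E
```

```text
([-0.143, 0.002, -0.114], [0.0, -0.142, -0.0])
([-0.151, 0.002, -0.103], [0.0, -0.142, -0.0])
([-0.158, 0.002, -0.092], [0.0, -0.142, -0.0])
([-0.164, 0.003, -0.079], [0.0, -0.142, -0.0])
([-0.17, 0.002, -0.067], [0.0, -0.142, -0.0])
([-0.174, 0.003, -0.054], [0.0, -0.142, -0.0])
([-0.178, 0.002, -0.041], [0.0, -0.142, -0.0])
([-0.18, 0.003, -0.028], [0.0, -0.142, -0.0])
([-0.182, 0.002, -0.015], [0.0, -0.143, -0.0])
([-0.173, 0.011, -0.085], [0.0, -0.139, -0.0])
([-0.178, 0.011, -0.072], [0.0, -0.139, -0.0])
([-0.183, 0.011, -0.059], [0.0, -0.139, -0.0])
([-0.187, 0.011, -0.046], [0.0, -0.139, -0.0])
([-0.19, 0.011, -0.032], [0.0, -0.139, -0.0])
([-0.192, 0.011, -0.018], [0.0, -0.139, -0.0])
([-0.193, 0.011, -0.004], [0.0, -0.139, -0.0])
([-0.193, 0.012, 0.009], [0.0, -0.138, -0.0])
([-0.191, 0.011, 0.024], [0.0, -0.139, -0.0])
```

Request:
arm_command:
  steps:
    - {"hand": 1, "travel": [-0.143, 0.002, -0.114], "rotation": [0, -0.142, 0]}
    - {"hand": 1, "travel": [-0.151, 0.002, -0.103], "rotation": [0, -0.142, 0]}
    - {"hand": 1, "travel": [-0.158, 0.002, -0.092], "rotation": [0, -0.142, 0]}
    - {"hand": 1, "travel": [-0.164, 0.003, -0.079], "rotation": [0, -0.142, 0]}
    - {"hand": 1, "travel": [-0.17, 0.002, -0.067], "rotation": [0, -0.142, 0]}
    - {"hand": 1, "travel": [-0.174, 0.003, -0.054], "rotation": [0, -0.142, 0]}
    - {"hand": 1, "travel": [-0.178, 0.002, -0.041], "rotation": [0, -0.142, 0]}
    - {"hand": 1, "travel": [-0.18, 0.003, -0.028], "rotation": [0, -0.142, 0]}
    - {"hand": 1, "travel": [-0.182, 0.002, -0.015], "rotation": [0, -0.142, 0]}

```text
time: 1.72
eef_pos: [0.4731, -0.2397, 0.2513]
tcp_rot: [0.325, -0.625, 0.63, -0.326]
contact_force: [0.7, -0.4, 0.8]
opening: 1.004
```

```bash
python3 - <<'E'
from h import *
s=st();np.save("pics/w1_pose.npy",np.r_[s["eef_pos"],s["tcp_rot"]])
p,d=ctrl.read_camera("wrist");cv2.imwrite("pics/wrist1.png",p);np.save("pics/wrist1.npy",d)
print(np.round(R.from_quat(s["tcp_rot"]).as_matrix(),3))
plan([((.558,.2625,.20),Rt(TR[2]))])
E
```

```text
t 1.73 p [ 0.4731 -0.2397  0.2513] eul yaw/pitch F [ 0.74 -0.38  0.8 ] M [-0.036 -0.02  -0.054] op 1.004
[[-0.577  0.005  0.817]
 [-0.817 -0.006 -0.577]
 [ 0.002 -1.     0.007]]
([-0.168, 0.019, -0.08], [-0.002, -0.135, -0.0])
([-0.174, 0.019, -0.068], [-0.001, -0.135, -0.0])
([-0.178, 0.019, -0.056], [-0.002, -0.135, -0.0])
([-0.182, 0.019, -0.043], [-0.002, -0.135, -0.0])
([-0.184, 0.019, -0.03], [-0.001, -0.135, -0.0])
([-0.186, 0.019, -0.017], [-0.002, -0.134, -0.0])
([-0.186, 0.019, -0.004], [-0.001, -0.135, -0.001])
([-0.187, 0.02, 0.009], [-0.002, -0.134, -0.0])
([-0.185, 0.019, 0.021], [-0.001, -0.135, -0.001])
```

View pics/wrist1.png

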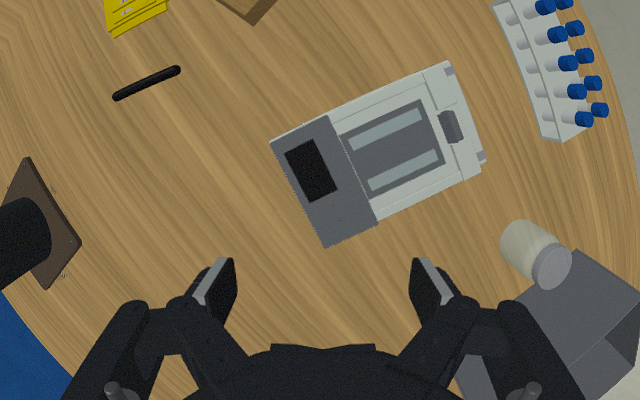

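The wrist view shows the reader at (375,155), with the hood at its lower left and the catch at (450,127). I'll cross-check the bed estimate with this depth while carrying on to the tray.

Request:
arm_command:
  steps:
    - {"hand": 1, "travel": [-0.168, 0.019, -0.08], "rotation": [0, -0.135, 0]}
    - {"hand": 1, "travel": [-0.174, 0.019, -0.068], "rotation": [0, -0.135, 0]}
    - {"hand": 1, "travel": [-0.178, 0.019, -0.056], "rotation": [0, -0.135, 0]}
    - {"hand": 1, "travel": [-0.182, 0.019, -0.043], "rotation": [0, -0.135, 0]}
    - {"hand": 1, "travel": [-0.184, 0.019, -0.03], "rotation": [0, -0.135, 0]}
    - {"hand": 1, "travel": [-0.186, 0.019, -0.017], "rotation": [0, -0.135, 0]}
    - {"hand": 1, "travel": [-0.186, 0.019, -0.004], "rotation": [0, -0.135, 0]}
    - {"hand": 1, "travel": [-0.187, 0.02, 0.009], "rotation": [0, -0.135, 0]}
    - {"hand": 1, "travel": [-0.185, 0.019, 0.021], "rotation": [0, -0.135, 0]}

```text
time: 2.9
eef_pos: [0.5581, 0.2746, 0.2018]
tcp_rot: [-0.507, 0.483, -0.495, 0.514]
contact_force: [0.3, -0.6, -0.7]
opening: 1.003
```

```bash
cat >> h.py <<'E'
def wcloud(d,pose):
    c=ctrl.camera_params("wrist");v,u=np.mgrid[0:400,0:640]
    x=(u-c["cx"])/c["fx"];y=(v-c["cy"])/c["fy"];th=np.hypot(x,y)+1e-9
    k=np.tan(np.minimum(th,1.5))/th
    P=np.stack([x*k*d,y*k*d,d],-1);T=c["tool_from_camera"];P=P@T[:3,:3].T+T[:3,3]
    return R.from_quat(pose[3:]).apply(P.reshape(-1,3)).reshape(P.shape)+pose[:3]
def tf(C,B=BD):
    ex=np.array([np.cos(B[2]),np.sin(B[2])]);ey=np.array([-ex[1],ex[0]]);D=C[...,:2]-np.array(B[:2])
    return D@ex*1000,D@ey*1000,C[...,2]*1000
def prof(X,Y,Z,ok,b,s=3):
    m=ok;k=np.digitize(X[m],b)
    return " ".join(f"{b[i-1]}:{np.median(Z[m][k==i]):.0f}" for i in range(1,len(b)) if (k==i).any())
E
python3 - <<'E'
from h import *
s=st()
pose=np.r_[s["eef_pos"],s["tcp_rot"]];np.save("pics/w2_pose.npy",pose)
p,d=ctrl.read_camera("wrist");cv2.imwrite("pics/wrist2.png",p);np.save("pics/wrist2.npy",d)
C=wcloud(d,pose)
P=C[(C[...,2]>.0455)&(C[...,2]<.056)&(np.hypot(C[...,0]-.558,C[...,1]-.2625)<.04)&(d>0)]
print("rib",cv2.minAreaRect((P[:,:2]*1000).astype(np.float32)),P.mean(0),len(P))
X,Y,Z=tf(C,TR);ok=(d>0)
for y in(-30,0,30):print("tray y",y,prof(X,Y,Z,ok&(abs(Y-y)<6),np.arange(-72,74,3)))
print("tray x20",prof(Y,X,Z,ok&(abs(X-50)<6),np.arange(-60,60,3)))
d=np.load("pics/wrist1.npy");C=wcloud(d,np.load("pics/w1_pose.npy"));X,Y,Z=tf(C);ok=d>0
for y in(-40,0,40):print("rd y",y,prof(X,Y,Z,ok&(abs(Y-y)<6),np.arange(-75,90,3)))
for x in(-30,0,30):print("rd x",x,prof(Y,X,Z,ok&(abs(X-x)<6),np.arange(-75,75,3)))
E
```

```text
t 2.9 p [0.5581 0.2746 0.2018] eul yaw/pitch F [ 0.33 -0.65 -0.7 ] M [-0.009 -0.028  0.004] op 1.003
rib ((555.9732666015625, 263.7550048828125), (11.179598808288574, 45.44644546508789), 1.944794774055481) [0.5558652  0.26477428 0.05169978] 628
tray y -30 -72:0 -69:-0 -66:0 -63:4 -60:4 -57:4 -54:4 -51:7 -48:9 -45:12 -42:12 -39:12 -36:12 -33:12 -30:8 -27:12 -24:12 -21:12 -18:12 -15:12 -12:8 3:8 6:8 9:12 12:12 15:12 18:12 21:11 24:8 27:11 30:12 33:12 36:12 39:12 42:12 45:8 48:8 51:8 54:8 57:7 60:-0 63:0 66:0 69:0
tray y 0 -72:246 -69:246 -66:247 -63:253 -60:242 -57:241 -54:240 -51:242 -48:246 -45:207 -42:12 -39:12 -36:12 -33:12 -30:8 -27:12 -24:12 -21:12 -18:11 -15:12 -12:8 -9:51 -6:52 -3:52 0:52 3:51 6:9 9:12 12:12 15:13 18:12 21:12 24:8 27:12 30:12 33:12 36:12 39:12 42:208 45:247 48:243 51:9 54:8 57:260 60:250 63:250 66:248 69:1
tray y 30 -72:1 -69:239 -66:1 -63:5 -60:5 -57:4 -54:5 -51:234 -48:8 -45:13 -42:254 -39:255 -36:256 -33:259 -30:263 -27:266 -24:269 -21:273 -18:273 -15:274 -12:276 -9:8 -6:8 -3:8 0:9 3:8 6:276 9:274 12:273 15:273 18:269 21:267 24:264 27:261 30:258 33:256 36:25
[... 1585 characters left out ...]
36 24:36 27:36 30:36 33:36 36:36 39:36 42:36 45:36 48:36 51:36 54:42 57:42 60:42 63:42 66:19 69:0
rd x 0 -66:42 -63:42 -60:42 -57:42 -54:37 -51:36 -48:36 -45:36 -42:36 -39:36 -36:36 -33:36 -30:36 -27:36 -24:36 -21:36 -18:36 -15:36 -12:36 -9:36 -6:36 -3:36 0:36 3:36 6:36 9:36 12:36 15:36 18:36 21:36 24:36 27:36 30:36 33:36 36:36 39:36 42:36 45:36 48:36 51:36 54:42 57:42 60:42 63:42 66:19 69:-0
rd x 30 -69:41 -66:42 -63:42 -60:42 -57:42 -54:37 -51:36 -48:36 -45:36 -42:36 -39:36 -36:37 -33:36 -30:36 -27:36 -24:36 -21:36 -18:36 -15:36 -12:36 -9:36 -6:36 -3:36 0:36 3:36 6:36 9:36 12:36 15:36 18:36 21:36 24:36 27:36 30:36 33:36 36:36 39:36 42:36 45:36 48:36 51:36 54:42 57:42 60:42 63:42 66:19 69:0
```

View pics/wrist2.png

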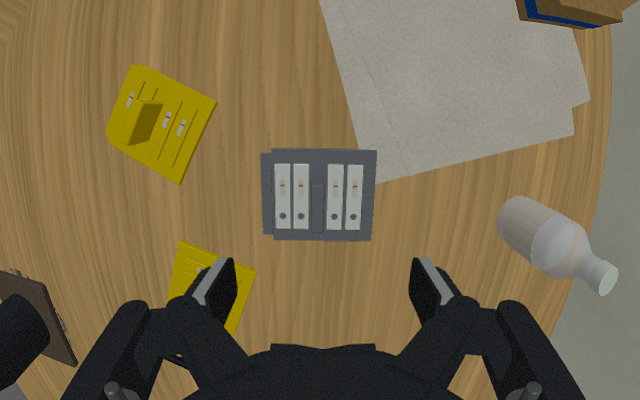

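```bash
python3 - <<'E'
from h import *
s=st();print(R.from_quat(s["tcp_rot"]).as_matrix().round(3))
plan([((.5568,.263,.20),Rt(TR[2]),2),((.5568,.263,.075),Rt(TR[2]),3),((.5568,.263,.043),Rt(TR[2]),3)])
E
```

```text
t 2.95 p [0.5576 0.2803 0.2009] eul yaw/pitch F [-1.81  2.44  0.07] M [0.063 0.04  0.015] op 0.997
[[ 0.049  0.018  0.999]
 [-0.999  0.001  0.049]
 [ 0.    -1.     0.018]]
([0.029, 0.002, -0.003], [-0.017, 0.022, 0.0])
([0.029, 0.001, -0.002], [-0.017, 0.021, 0.0])
([-0.0, 0.139, -0.0], [-0.0, 0.0, 0.0])
([-0.0, 0.139, -0.0], [-0.0, 0.0, 0.0])
([-0.001, 0.139, -0.0], [-0.0, 0.0, 0.0])
([0.0, 0.035, -0.0], [-0.0, 0.0, 0.0])
([0.0, 0.036, -0.0], [-0.0, 0.0, 0.0])
([0.0, 0.035, -0.0], [-0.0, 0.0, 0.0])
```

Request:
arm_command:
  steps:
    - {"hand": 1, "travel": [0.029, 0.002, -0.003], "rotation": [-0.017, 0.022, 0]}
    - {"hand": 1, "travel": [0.02, 0.05, -0.002], "rotation": [-0.017, 0.02, 0]}
    - {"hand": 1, "travel": [0, 0.139, 0], "rotation": [0, 0, 0]}
    - {"hand": 1, "travel": [0, 0.139, 0], "rotation": [0, 0, 0]}
    - {"hand": 1, "travel": [0, 0.05, 0], "rotation": [0, 0, 0]}
    - {"hand": 1, "travel": [0, 0, 0], "rotation": [0, 0, 0]}

```text
time: 3.7
eef_pos: [0.5576, 0.2591, 0.083]
tcp_rot: [0.505, -0.495, 0.496, -0.504]
contact_force: [-0.8, 0.2, -0.4]
opening: 0.998
```

```bash
python3 - <<'E'
from h import *
s=st();print(R.from_quat(s["tcp_rot"]).as_matrix().round(3))
pose=np.r_[s["eef_pos"],s["tcp_rot"]]
p,d=ctrl.read_camera("wrist");cv2.imwrite("pics/wrist3.png",p)
C=wcloud(d,pose)
P=C[(C[...,2]>.0465)&(C[...,2]<.056)&(np.hypot(C[...,0]-.558,C[...,1]-.2625)<.04)&(d>0)]
print("rib",cv2.minAreaRect((P[:,:2]*1000).astype(np.float32)),P.mean(0),len(P))
plan([((.5565,.2635,.043),Rt(TR[2]))],step=.03)
E
```

```text
t 3.7 p [0.5576 0.2591 0.083 ] eul yaw/pitch F [-0.84  0.21 -0.43] M [-0.005 -0.003  0.005] op 0.998
[[ 0.018 -0.001  1.   ]
 [-1.    -0.001  0.018]
 [ 0.001 -1.    -0.001]]
rib ((556.1609497070312, 262.8815002441406), (12.323320388793945, 47.09712600708008), 1.7746740579605103) [0.55611086 0.26557898 0.05173922] 1781
([-0.007, 0.068, -0.002], [-0.0, -0.008, 0.001])
([-0.007, 0.068, -0.003], [-0.0, -0.007, 0.001])
```

View pics/wrist3.png

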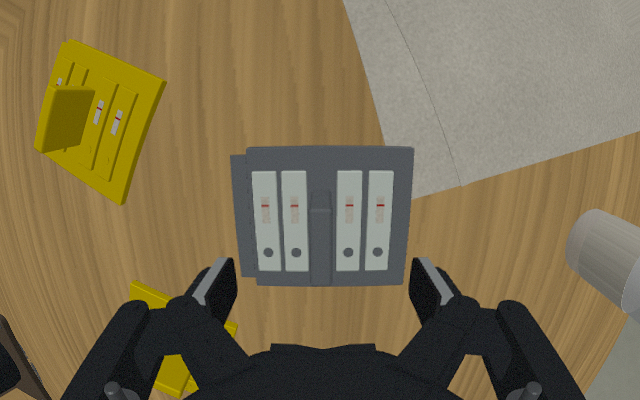

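Request:
arm_command:
  steps:
    - {"hand": 1, "travel": [-0.01, 0.06, -0.004], "rotation": [0, -0.01, 0]}
    - {"hand": 1, "travel": [-0.004, 0.05, -0.001], "rotation": [0, -0.01, 0]}
    - {"hand": 0.7, "travel": [0, 0.014, 0], "rotation": [0, 0, 0]}
    - {"hand": 0.5, "travel": [0, 0, 0], "rotation": [0, 0, 0]}
  grip_force: 30

```text
time: 4.25
eef_pos: [0.5588, 0.2643, 0.0478]
tcp_rot: [-0.505, 0.491, -0.494, 0.509]
contact_force: [0.4, -0.2, -0.3]
opening: 0.605
```

```bash
python3 - <<'E'
from h import *
s=st();plan([((.5562,.263,.043),Rt(TR[2]),1)])
E
```

```text
t 4.25 p [0.5588 0.2643 0.0478] eul yaw/pitch F [ 0.43 -0.22 -0.34] M [-0.062 -0.058 -0.005] op 0.605
([0.004, 0.016, -0.009], [-0.012, 0.006, -0.001])
```

Request:
arm_command:
  steps:
    - {"hand": 0.35, "travel": [0.004, 0.016, -0.009], "rotation": [-0.012, 0.006, 0]}
    - {"hand": 0.25, "travel": [0, 0, 0], "rotation": [0, 0, 0]}
    - {"hand": 0.0, "travel": [0, 0, 0], "rotation": [0, 0, 0]}
    - {"hand": 0.0, "travel": [0, 0, 0], "rotation": [0, 0, 0]}
    - {"hand": 0.0, "travel": [0, 0, 0], "rotation": [0, 0, 0]}
  grip_force: 40

```text
time: 4.88
eef_pos: [0.5566, 0.2633, 0.0437]
tcp_rot: [-0.506, 0.493, -0.494, 0.507]
contact_force: [0.1, -0.2, -0.9]
opening: 0.136
```

```bash
python3 - <<'E'
from h import *
s=st();print(R.from_quat(s["tcp_rot"]).as_matrix().round(3))
E
```

```text
t 4.88 p [0.5566 0.2633 0.0437] eul yaw/pitch F [ 0.11 -0.18 -0.94] M [ 0.013 -0.05  -0.013] op 0.136
[[ 0.026  0.002  1.   ]
 [-1.     0.001  0.026]
 [-0.001 -1.     0.002]]
```

```bash
cat >> h.py <<'E'
H=0.0437;TT=np.array([0,H,-.060])
def bw(x,y,z): # bed frame mm -> world (z above floor)
    c,s_=np.cos(BD[2]),np.sin(BD[2]);x,y,z=x/1000,y/1000,z/1000
    return np.array([BD[0]+c*x-s_*y,BD[1]+s_*x+c*y,.036+z])
def tcp_for(x,y,z,th): # tongue edge in bed frame mm
    r=Rt(BD[2],th);return bw(x,y,z)-r.apply(TT),r
def tongue(s=None):
    s=s or ctrl.get_state();r=R.from_quat(s["tcp_rot"]);
    T=np.array(s["eef_pos"])+r.apply(TT);X,Y,Z=tf(T);M=r.as_matrix();ax=M[:,2]
    print("tongue bed mm",np.round([X,Y,Z-36],2),"pitch",round(float(np.arcsin(ax[2])),4),"yawdev",round(float(np.degrees(np.arctan2(ax[1],ax[0])-BD[2])),2),"roll",round(float(np.degrees(np.arcsin(M[2,0]))),2))
    F=np.array(s["contact_force"]);print("F bed",np.round(R.from_euler('z',-BD[2]).apply(F),2))
E
python3 - <<'E'
from h import *
s=ctrl.get_state();p,r=plan([((.5566,.2633,.21),R.from_quat(s["tcp_rot"]),4)])
print()
p,r=plan([(*tcp_for(-42,0,80,.29),)],step=.05,p=p,r=r)
print(p)
E
```

```text
([-0.0, -0.139, 0.0], [0.0, 0.0, 0.0])
([-0.0, -0.138, 0.0], [0.0, 0.0, 0.0])
([-0.0, -0.139, 0.0], [0.0, 0.0, 0.0])
([-0.001, -0.138, 0.001], [0.0, 0.0, 0.0])

([0.158, 0.01, -0.002], [0.05, 0.032, -0.005])
([0.157, 0.011, 0.0], [0.05, 0.032, -0.005])
([0.157, 0.011, 0.003], [0.05, 0.032, -0.005])
([0.157, 0.012, 0.005], [0.05, 0.032, -0.005])
([0.157, 0.012, 0.008], [0.05, 0.032, -0.005])
([0.157, 0.013, 0.01], [0.05, 0.032, -0.005])
([0.157, 0.014, 0.012], [0.05, 0.032, -0.005])
([0.157, 0.014, 0.014], [0.05, 0.032, -0.005])
([0.157, 0.015, 0.017], [0.05, 0.031, -0.004])
([0.156, 0.017, 0.018], [0.05, 0.032, -0.005])
([0.156, 0.017, 0.021], [0.049, 0.031, -0.004])
[ 0.5639257  -0.25657879  0.17500841]
```

Request:
arm_command:
  steps:
    - {"hand": 0, "travel": [0, -0.05, 0], "rotation": [0, 0, 0]}
    - {"hand": 0, "travel": [0, -0.12, 0], "rotation": [0, 0, 0]}
    - {"hand": 0, "travel": [0, -0.13, 0], "rotation": [0, 0, 0]}
    - {"hand": 0, "travel": [0, -0.13, 0], "rotation": [0, 0, 0]}
    - {"hand": 0, "travel": [0.03, -0.08, 0], "rotation": [0, 0, 0]}
    - {"hand": 0, "travel": [0.1, 0, 0], "rotation": [0.05, 0.032, -0.005]}
    - {"hand": 0, "travel": [0.157, 0.011, 0.003], "rotation": [0.05, 0.032, -0.005]}
    - {"hand": 0, "travel": [0.157, 0.012, 0.005], "rotation": [0.05, 0.032, -0.005]}
    - {"hand": 0, "travel": [0.157, 0.012, 0.008], "rotation": [0.05, 0.032, -0.005]}
    - {"hand": 0, "travel": [0.157, 0.013, 0.01], "rotation": [0.05, 0.032, -0.005]}
    - {"hand": 0, "travel": [0.157, 0.013, 0.012], "rotation": [0.05, 0.032, -0.005]}
    - {"hand": 0, "travel": [0.157, 0.013, 0.014], "rotation": [0.05, 0.032, -0.005]}
    - {"hand": 0, "travel": [0.157, 0.013, 0.016], "rotation": [0.05, 0.032, -0.005]}
    - {"hand": 0, "travel": [0.13, 0.01, 0.016], "rotation": [0.05, 0.032, -0.005]}
    - {"hand": 0, "travel": [0.06, 0.006, 0.012], "rotation": [0.05, 0.032, -0.005]}
    - {"hand": 0, "travel": [0, 0, 0], "rotation": [0, 0, 0]}

```text
time: 6.88
eef_pos: [0.5692, -0.1761, 0.1926]
tcp_rot: [0.392, -0.453, 0.606, -0.523]
contact_force: [-0.3, 0.4, -1.5]
opening: 0.135
```

```bash
python3 - <<'E'
from h import *
s=st();tongue(s)
p,d=ctrl.read_camera("wrist");cv2.imwrite("pics/wrist4.png",p);
plan([(*tcp_for(-43,0,40,.29),)],step=.03)
E
```

```text
t 6.88 p [ 0.5692 -0.1761  0.1926] eul yaw/pitch F [-0.27  0.41 -1.48] M [0.011 0.261 0.054] op 0.135
tongue bed mm [-49.81  79.52  97.8 ] pitch 0.2854 yawdev 0.8 roll 0.1
F bed [-0.33  0.36 -1.48]
([0.067, 0.047, -0.009], [0.002, 0.007, -0.001])
([0.068, 0.048, -0.009], [0.002, 0.007, -0.001])
([0.067, 0.047, -0.009], [0.003, 0.007, -0.001])
([0.068, 0.048, -0.009], [0.002, 0.007, -0.002])
```

View pics/wrist4.png

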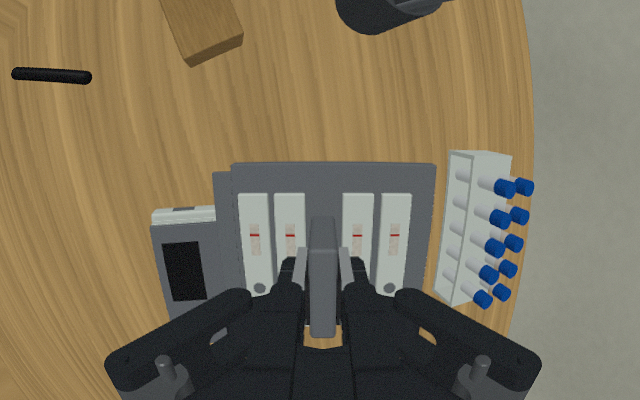

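Request:
arm_command:
  steps:
    - {"hand": 0, "travel": [0.08, 0.02, -0.009], "rotation": [0.002, 0.007, 0]}
    - {"hand": 0, "travel": [0.08, 0.045, -0.009], "rotation": [0.002, 0.007, 0]}
    - {"hand": 0, "travel": [0.07, 0.055, -0.009], "rotation": [0.003, 0.007, 0]}
    - {"hand": 0, "travel": [0.03, 0.05, -0.009], "rotation": [0.002, 0.007, 0]}
    - {"hand": 0, "travel": [0, 0, 0], "rotation": [0, 0, 0]}

```text
time: 7.55
eef_pos: [0.5639, -0.2466, 0.1405]
tcp_rot: [0.389, -0.454, 0.606, -0.525]
contact_force: [-0.7, 0.4, -2.0]
opening: 0.135
```

```bash
python3 - <<'E'
from h import *
s=st();tongue(s)
pose=np.r_[s["eef_pos"],s["tcp_rot"]]
p,d=ctrl.read_camera("wrist");cv2.imwrite("pics/wrist5.png",p)
C=wcloud(d,pose)
# tray in tool frame
Q=R.from_quat(pose[3:]).inv().apply((C-pose[:3]).reshape(-1,3)).reshape(C.shape)*1000
ok=d>0
for x in(-35,-30): print("tool x",x,prof(Q[...,2],0,Q[...,1],ok&(abs(Q[...,0]-x)<4)&(Q[...,1]<60),np.arange(-66,70,3)))
print("x edge",prof(Q[...,0],0,Q[...,1],ok&(abs(Q[...,2]-50)<4)&(Q[...,1]<60),np.arange(-60,0,2)))
plan([(*tcp_for(-44,0,8,.29),)],step=.02)
E
```

```text
t 7.55 p [ 0.5639 -0.2466  0.1405] eul yaw/pitch F [-0.7   0.36 -2.01] M [0.03  0.259 0.06 ] op 0.135
tongue bed mm [-43.62   9.54  45.54] pitch 0.2895 yawdev 0.56 roll -0.3
F bed [-0.75  0.24 -2.01]
tool x -35 -63:41 -60:40 -57:40 -54:40 -51:39 -48:36 -45:35 -42:35 -39:34 -36:35 -33:35 -30:35 -27:35 -24:35 -21:35 -18:35 -15:35 -12:35 -9:36 -6:36 -3:36 0:36 3:36 6:36 9:35 12:35 15:35 18:35 21:35 24:35 27:36 30:35 33:35 36:35 39:34 42:35 45:36 48:36 51:36 54:36 57:36
tool x -30 -63:41 -60:40 -57:40 -54:39 -51:39 -48:36 -45:32 -42:32 -39:32 -36:31 -33:32 -30:34 -27:34 -24:31 -21:32 -18:32 -15:32 -12:32 -9:36 -6:36 -3:36 0:36 3:36 6:36 9:32 12:32 15:32 18:32 21:32 24:32 27:35 30:32 33:32 36:32 39:32 42:32 45:35 48:36 51:36 54:36 57:36
x edge -50:36 -48:36 -46:36 -44:36 -42:35 -40:36 -38:36 -36:36 -34:35 -32:36 -30:35 -28:36 -26:36 -24:36 -22:36 -20:36 -18:36 -16:36 -14:-55 -12:-57 -10:-66 -8:-66 -6:-68 -4:-68
([0.017, 0.061, -0.02], [-0.001, 0.009, -0.007])
([0.016, 0.061, -0.02], [-0.001, 0.01, -0.008])
```

View pics/wrist5.png

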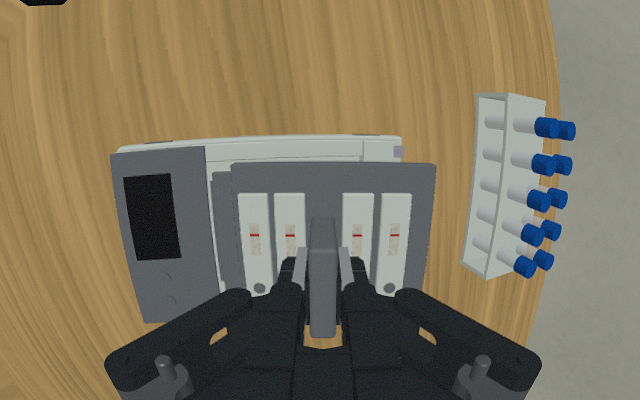

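Request:
arm_command:
  steps:
    - {"hand": 0, "travel": [0.032, 0.0, 0], "rotation": [0, 0.02, -0.01]}
    - {"hand": 0, "travel": [0, 0.04, -0.012], "rotation": [0, 0, 0]}
    - {"hand": 0, "travel": [0, 0, 0], "rotation": [0, 0, 0]}

```text
time: 7.98
eef_pos: [0.564, -0.2553, 0.1299]
tcp_rot: [0.387, -0.454, 0.61, -0.522]
contact_force: [-0.7, 0.2, -1.4]
opening: 0.133
```

```bash
python3 - <<'E'
from h import *
s=st();tongue(s)
p,d=ctrl.read_camera("scene");cv2.imwrite("pics/scene6.png",cv2.resize(p[110:250,140:300],None,fx=4,fy=4,interpolation=cv2.INTER_CUBIC))
plan([(*tcp_for(-44,0,8,.29),)],step=.02)
E
```

```text
t 7.97 p [ 0.564  -0.2553  0.1299] eul yaw/pitch F [-0.74  0.23 -1.43] M [ 0.022  0.245 -0.016] op 0.133
tongue bed mm [-42.     1.18  34.68] pitch 0.2931 yawdev 0.06 roll -0.1
F bed [-0.76  0.11 -1.43]
([0.001, 0.043, -0.018], [-0.005, 0.001, -0.001])
([0.001, 0.043, -0.017], [-0.005, 0.001, -0.001])
```

View pics/scene6.png

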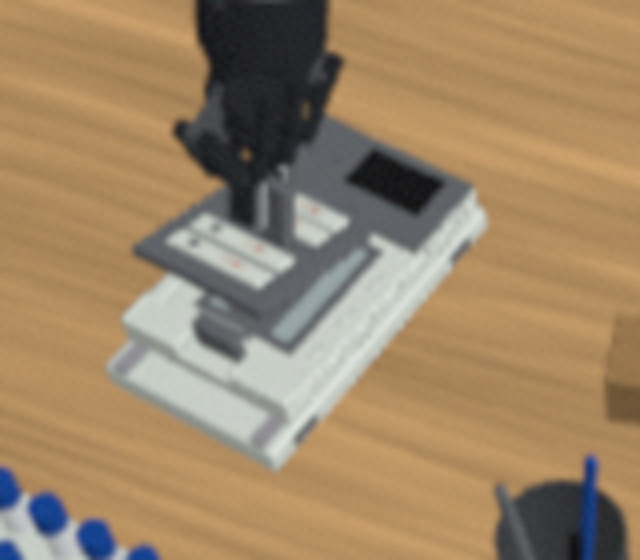

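The tray hangs tilted over the bed, far edge raised above the catch (crop 220,330). I'll lower it ahead of the lip.

Request:
arm_command:
  steps:
    - {"hand": 0, "travel": [0.002, 0.043, -0.018], "rotation": [-0.003, 0.001, 0]}
    - {"hand": 0, "travel": [0.001, 0.035, -0.015], "rotation": [0, 0.001, 0]}
    - {"hand": 0, "travel": [0, 0, 0], "rotation": [0, 0, 0]}

```text
time: 8.4
eef_pos: [0.5614, -0.256, 0.1037]
tcp_rot: [0.387, -0.454, 0.611, -0.521]
contact_force: [-0.2, -0.2, -2.2]
opening: 0.136
```

```bash
python3 - <<'E'
from h import *
s=st();tongue(s)
plan([(*tcp_for(-45,0,2,.29),)],step=.004)
E
```

```text
t 8.4 p [ 0.5614 -0.256   0.1037] eul yaw/pitch F [-0.18 -0.19 -2.21] M [0.004 0.25  0.043] op 0.136
tongue bed mm [-44.39   0.08   8.54] pitch 0.293 yawdev 0.0 roll -0.07
F bed [-0.15 -0.21 -2.21]
([0.0, 0.01, -0.004], [-0.003, 0.0, -0.001])
([0.0, 0.011, -0.004], [-0.003, 0.0, -0.001])
```

Request:
arm_command:
  steps:
    - {"hand": 0, "travel": [0, 0.008, -0.0025], "rotation": [0, 0, 0]}
    - {"hand": 0, "travel": [0, 0.007, -0.002], "rotation": [0, 0, 0]}
    - {"hand": 0, "travel": [0, 0, 0], "rotation": [0, 0, 0]}

```text
time: 8.78
eef_pos: [0.5617, -0.2563, 0.0989]
tcp_rot: [0.387, -0.454, 0.611, -0.521]
contact_force: [-0.2, 0.0, -1.5]
opening: 0.133
```

```bash
python3 - <<'E'
from h import *
s=st();tongue(s)
E
```

```text
t 8.78 p [ 0.5617 -0.2563  0.0989] eul yaw/pitch F [-0.15  0.01 -1.47] M [ 0.002  0.265 -0.007] op 0.133
tongue bed mm [-44.07  -0.12   3.71] pitch 0.2935 yawdev -0.0 roll -0.06
F bed [-0.15 -0.01 -1.47]
```

Moves track well. Next I'll feel for the floor in about 1 mm steps.

Request:
arm_command:
  steps:
    - {"hand": 0, "travel": [0, 0.0064, -0.002], "rotation": [0, 0, 0]}
    - {"hand": 0, "travel": [0, 0.0032, -0.001], "rotation": [0, 0, 0]}

```text
time: 9.02
eef_pos: [0.562, -0.2565, 0.0963]
tcp_rot: [0.386, -0.453, 0.611, -0.521]
contact_force: [-0.2, -0.5, -2.0]
opening: 0.132
```

```bash
python3 - <<'E'
from h import *
s=st();tongue(s)
E
```

```text
t 9.03 p [ 0.562  -0.2565  0.0963] eul yaw/pitch F [-0.17 -0.52 -1.99] M [ 0.037  0.204 -0.007] op 0.132
tongue bed mm [-43.67  -0.3    1.09] pitch 0.2945 yawdev 0.01 roll -0.03
F bed [-0.08 -0.54 -1.99]
```

Request:
arm_command:
  steps:
    - {"hand": 0, "travel": [0, 0.003, -0.0015], "rotation": [0, 0, 0]}

```text
time: 9.15
eef_pos: [0.5619, -0.2565, 0.0954]
tcp_rot: [0.386, -0.453, 0.611, -0.521]
contact_force: [0.4, -0.4, -1.7]
opening: 0.138
```

```bash
python3 - <<'E'
from h import *
s=st();tongue(s)
E
```

```text
t 9.15 p [ 0.5619 -0.2565  0.0954] eul yaw/pitch F [ 0.35 -0.37 -1.74] M [ 0.001  0.22  -0.021] op 0.138
tongue bed mm [-43.7   -0.35   0.19] pitch 0.2949 yawdev 0.01 roll -0.02
F bed [ 0.41 -0.31 -1.74]
```

Request:
arm_command:
  steps:
    - {"hand": 0, "travel": [0, 0.002, -0.0015], "rotation": [0, 0, 0]}

```text
time: 9.28
eef_pos: [0.5619, -0.2565, 0.095]
tcp_rot: [0.386, -0.453, 0.611, -0.521]
contact_force: [0.4, 0.5, 2.3]
opening: 0.139
```

```bash
python3 - <<'E'
from h import *
s=st();tongue(s)
E
```

```text
t 9.28 p [ 0.5619 -0.2565  0.095 ] eul yaw/pitch F [0.44 0.54 2.29] M [0.158 0.317 0.035] op 0.139
tongue bed mm [-43.73  -0.35  -0.24] pitch 0.2953 yawdev 0.01 roll -0.02
F bed [0.35 0.61 2.29]
```

Floor contact shows as Fz jumping to +2.3 N, at model height about -0.1 mm. I'll lift 0.8 mm and slide towards the lip.

Request:
arm_command:
  steps:
    - {"hand": 0, "travel": [0, -0.0032, 0.0008], "rotation": [0, 0, 0]}
    - {"hand": 0, "travel": [0, -0.004, -0.012], "rotation": [0, 0, 0]}
    - {"hand": 0, "travel": [0, -0.003, -0.01], "rotation": [0, 0, 0]}
    - {"hand": 0, "travel": [0, 0, 0], "rotation": [0, 0, 0]}

```text
time: 9.78
eef_pos: [0.5542, -0.2552, 0.0959]
tcp_rot: [0.386, -0.453, 0.611, -0.521]
contact_force: [-1.2, 0.2, -1.4]
opening: 0.132
```

```bash
python3 - <<'E'
from h import *
s=st();tongue(s)
E
```

```text
t 9.78 p [ 0.5542 -0.2552  0.0959] eul yaw/pitch F [-1.25  0.21 -1.39] M [0.02  0.192 0.008] op 0.132
tongue bed mm [-51.55  -0.3    0.69] pitch 0.2948 yawdev 0.01 roll -0.02
F bed [-1.26  0.01 -1.39]
```

Request:
arm_command:
  steps:
    - {"hand": 0, "travel": [0, -0.003, -0.01], "rotation": [0, 0, 0]}
    - {"hand": 0, "travel": [0, -0.0015, -0.005], "rotation": [0, 0, 0]}
    - {"hand": 0, "travel": [0, 0, 0], "rotation": [0, 0, 0]}

```text
time: 10.15
eef_pos: [0.5491, -0.2544, 0.0959]
tcp_rot: [0.386, -0.453, 0.611, -0.521]
contact_force: [0.2, 0.4, -1.5]
opening: 0.135
```

```bash
python3 - <<'E'
from h import *
s=st();tongue(s)
E
```

```text
t 10.15 p [ 0.5491 -0.2544  0.0959] eul yaw/pitch F [ 0.23  0.41 -1.5 ] M [ 0.082  0.189 -0.057] op 0.135
tongue bed mm [-56.69  -0.29   0.62] pitch 0.2947 yawdev 0.01 roll -0.02
F bed [ 0.17  0.45 -1.5 ]
```

Request:
arm_command:
  steps:
    - {"hand": 0, "travel": [0, -0.001, -0.004], "rotation": [0, 0, 0]}
    - {"hand": 0, "travel": [0, 0, 0], "rotation": [0, 0, 0]}

```text
time: 10.4
eef_pos: [0.5479, -0.2542, 0.0958]
tcp_rot: [0.386, -0.453, 0.611, -0.521]
contact_force: [-0.0, -0.2, -2.8]
opening: 0.131
```

```bash
python3 - <<'E'
from h import *
s=st();tongue(s)
E
```

```text
t 10.4 p [ 0.5479 -0.2542  0.0958] eul yaw/pitch F [-0.03 -0.22 -2.84] M [0.025 0.285 0.028] op 0.131
tongue bed mm [-57.95  -0.33   0.57] pitch 0.2948 yawdev 0.01 roll -0.02
F bed [ 0.01 -0.22 -2.84]
```

Request:
arm_command:
  steps:
    - {"hand": 0, "travel": [0, -0.001, -0.0035], "rotation": [0, 0, 0]}

```text
time: 10.52
eef_pos: [0.5469, -0.2541, 0.0959]
tcp_rot: [0.386, -0.453, 0.611, -0.521]
contact_force: [1.2, 0.3, -1.5]
opening: 0.139
```

```bash
python3 - <<'E'
from h import *
s=st();tongue(s)
E
```

```text
t 10.53 p [ 0.5469 -0.2541  0.0959] eul yaw/pitch F [ 1.22  0.29 -1.45] M [-0.012  0.286  0.035] op 0.139
tongue bed mm [-58.96  -0.35   0.6 ] pitch 0.2949 yawdev 0.02 roll -0.01
F bed [ 1.16  0.48 -1.45]
```

Request:
arm_command:
  steps:
    - {"hand": 0, "travel": [0, -0.0007, -0.0025], "rotation": [0, 0, 0]}

```text
time: 10.65
eef_pos: [0.546, -0.254, 0.0958]
tcp_rot: [0.386, -0.453, 0.611, -0.521]
contact_force: [0.6, -0.6, -1.1]
opening: 0.133
```

```bash
python3 - <<'E'
from h import *
s=st();tongue(s)
E
```

```text
t 10.65 p [ 0.546  -0.254   0.0958] eul yaw/pitch F [ 0.55 -0.59 -1.11] M [0.072 0.223 0.046] op 0.133
tongue bed mm [-59.84  -0.35   0.54] pitch 0.2948 yawdev 0.02 roll -0.02
F bed [ 0.64 -0.5  -1.11]
```

Request:
arm_command:
  steps:
    - {"hand": 0, "travel": [0, -0.0003, -0.001], "rotation": [0, 0, 0]}

```text
time: 10.78
eef_pos: [0.5457, -0.2539, 0.0958]
tcp_rot: [0.386, -0.453, 0.611, -0.521]
contact_force: [0.6, 0.0, -1.3]
opening: 0.131
```

```bash
python3 - <<'E'
from h import *
s=st();tongue(s)
E
```

```text
t 10.78 p [ 0.5457 -0.2539  0.0958] eul yaw/pitch F [ 0.6   0.02 -1.35] M [ 0.092  0.26  -0.033] op 0.131
tongue bed mm [-60.15  -0.36   0.58] pitch 0.2949 yawdev 0.01 roll -0.01
F bed [ 0.59  0.11 -1.35]
```

Request:
arm_command:
  steps:
    - {"hand": 0, "travel": [0, -0.0005, -0.002], "rotation": [0, 0, 0]}

```text
time: 10.9
eef_pos: [0.5454, -0.2539, 0.096]
tcp_rot: [0.386, -0.453, 0.612, -0.521]
contact_force: [2.4, 0.1, -2.7]
opening: 0.132
```

```bash
python3 - <<'E'
from h import *
s=st();tongue(s)
E
```

```text
t 10.9 p [ 0.5454 -0.2539  0.096 ] eul yaw/pitch F [ 2.4   0.06 -2.71] M [ 0.088 -0.155  0.061] op 0.132
tongue bed mm [-60.4   -0.38   0.66] pitch 0.296 yawdev -0.01 roll -0.01
F bed [ 2.36  0.44 -2.71]
```

Request:
arm_command:
  steps:
    - {"hand": 0, "travel": [0, -0.0004, -0.0015], "rotation": [0, 0, 0]}

```text
time: 11.02
eef_pos: [0.5453, -0.2539, 0.0961]
tcp_rot: [0.386, -0.453, 0.612, -0.521]
contact_force: [2.7, -0.3, -3.2]
opening: 0.132
```

```bash
python3 - <<'E'
from h import *
s=st();tongue(s)
E
```

```text
t 11.03 p [ 0.5453 -0.2539  0.0961] eul yaw/pitch F [ 2.7  -0.33 -3.18] M [ 0.027 -0.261  0.038] op 0.132
tongue bed mm [-60.43  -0.38   0.74] pitch 0.2972 yawdev -0.03 roll -0.0
F bed [ 2.72  0.1  -3.18]
```

Contact with the stop: Fx +2.7 N, and the position stops advancing. It happens at the expected depth, about 9.4 mm past the measured lip edge. Next: plan the swing about the tongue edge, keeping it lightly home.

```bash
cat >> h.py <<'E'
STOP=-61.6
def swing(ths,marg=0.15,z=0.0,n=1):
    return plan([(*tcp_for(STOP+4*np.sin(t)+marg,-.35,z,t),n) for t in ths])
E
python3 - <<'E'
from h import *
st();swing([.285,.26,.23,.2])
E
```

```text
t 11.03 p [ 0.5453 -0.2539  0.0961] eul yaw/pitch F [ 2.7  -0.33 -3.18] M [ 0.027 -0.261  0.038] op 0.132
([-0.0, 0.005, 0.001], [-0.023, -0.001, 0.0])
([-0.0, 0.005, 0.004], [-0.048, 0.0, 0.0])
([-0.0, 0.006, 0.004], [-0.057, 0.0, 0.0])
([-0.0, 0.006, 0.003], [-0.058, 0.0, 0.0])
```

Request:
arm_command:
  steps:
    - {"hand": 0, "travel": [0, 0.004, 0.001], "rotation": [-0.023, 0, 0]}
    - {"hand": 0, "travel": [0, 0.005, 0.004], "rotation": [-0.048, 0, 0]}

```text
time: 11.28
eef_pos: [0.5475, -0.2543, 0.0942]
tcp_rot: [0.396, -0.464, 0.603, -0.514]
contact_force: [0.4, 0.8, -2.4]
opening: 0.136
```

```bash
python3 - <<'E'
from h import *
s=st();tongue(s);swing([.22,.20])
E
```

```text
t 11.28 p [ 0.5475 -0.2543  0.0942] eul yaw/pitch F [ 0.37  0.81 -2.42] M [ 0.049  0.103 -0.008] op 0.136
tongue bed mm [-60.41  -0.48   0.64] pitch 0.2583 yawdev -0.03 roll 0.02
F bed [ 0.24  0.86 -2.42]
([-0.0, 0.01, 0.004], [-0.073, -0.001, 0.001])
([-0.0, 0.004, 0.003], [-0.038, -0.0, -0.0])
```

Request:
arm_command:
  steps:
    - {"hand": 0, "travel": [0, 0.008, 0.004], "rotation": [-0.07, 0, 0]}
    - {"hand": 0, "travel": [0, 0.004, 0.003], "rotation": [-0.038, 0, 0]}

```text
time: 11.52
eef_pos: [0.5507, -0.255, 0.0911]
tcp_rot: [0.411, -0.483, 0.589, -0.501]
contact_force: [-0.5, -0.0, -1.8]
opening: 0.132
```

```bash
python3 - <<'E'
from h import *
s=st();tongue(s);swing([.18,.16,.14])
E
```

```text
t 11.53 p [ 0.5507 -0.255   0.0911] eul yaw/pitch F [-0.54 -0.   -1.78] M [-0.029  0.127  0.037] op 0.132
tongue bed mm [-60.61  -0.61   0.48] pitch 0.1972 yawdev -0.03 roll 0.03
F bed [-0.53 -0.09 -1.78]
([-0.001, 0.005, 0.002], [-0.033, -0.001, 0.001])
([0.0, 0.004, 0.002], [-0.038, 0.0, 0.0])
([0.0, 0.004, 0.003], [-0.038, 0.0, 0.0])
```

Request:
arm_command:
  steps:
    - {"hand": 0, "travel": [-0.001, 0.005, 0.001], "rotation": [-0.035, 0, 0]}
    - {"hand": 0, "travel": [0, 0.004, 0.002], "rotation": [-0.038, 0, 0]}

```text
time: 11.78
eef_pos: [0.5526, -0.2551, 0.0885]
tcp_rot: [0.422, -0.494, 0.579, -0.493]
contact_force: [0.1, -0.1, -0.8]
opening: 0.136
```

```bash
python3 - <<'E'
from h import *
s=st();tongue(s);swing([.14,.12,.10])
E
```

```text
t 11.78 p [ 0.5526 -0.2551  0.0885] eul yaw/pitch F [ 0.13 -0.14 -0.84] M [ 0.051 -0.042  0.066] op 0.136
tongue bed mm [-6.082e+01 -4.900e-01 -2.000e-02] pitch 0.1569 yawdev -0.02 roll 0.06
F bed [ 0.15 -0.12 -0.84]
([-0.0, 0.003, 0.002], [-0.032, -0.001, 0.002])
([-0.0, 0.004, 0.003], [-0.039, 0.0, -0.0])
([-0.0, 0.004, 0.002], [-0.038, 0.0, -0.0])
```

Request:
arm_command:
  steps:
    - {"hand": 0, "travel": [0, 0.003, 0.0015], "rotation": [-0.035, 0, 0]}
    - {"hand": 0, "travel": [0, 0.004, 0.002], "rotation": [-0.039, 0, 0]}

```text
time: 12.02
eef_pos: [0.5544, -0.2554, 0.0865]
tcp_rot: [0.431, -0.506, 0.569, -0.484]
contact_force: [-0.2, 0.5, 0.6]
opening: 0.131
```

```bash
python3 - <<'E'
from h import *
s=st();tongue(s);swing([.10,.08,.06])
E
```

```text
t 12.03 p [ 0.5544 -0.2554  0.0865] eul yaw/pitch F [-0.17  0.51  0.62] M [ 0.088 -0.239  0.095] op 0.131
tongue bed mm [-61.11  -0.5    0.13] pitch 0.1166 yawdev -0.04 roll 0.06
F bed [-0.25  0.47  0.62]
([-0.0, 0.004, 0.003], [-0.032, -0.001, 0.002])
([-0.0, 0.004, 0.002], [-0.038, -0.0, 0.0])
([-0.0, 0.004, 0.003], [-0.038, -0.0, 0.0])
```

Request:
arm_command:
  steps:
    - {"hand": 0, "travel": [0, 0.0045, 0.002], "rotation": [-0.036, 0, 0]}
    - {"hand": 0, "travel": [0, 0.004, 0.002], "rotation": [-0.039, 0, 0]}

```text
time: 12.28
eef_pos: [0.5563, -0.2559, 0.0848]
tcp_rot: [0.441, -0.517, 0.559, -0.475]
contact_force: [1.4, 0.7, -1.0]
opening: 0.136
```

```bash
python3 - <<'E'
from h import *
s=st();tongue(s);swing([.06,.04,.02,0])
E
```

```text
t 12.28 p [ 0.5563 -0.2559  0.0848] eul yaw/pitch F [ 1.44  0.72 -0.97] M [ 0.077 -0.258 -0.02 ] op 0.136
tongue bed mm [-61.22  -0.68   0.72] pitch 0.0756 yawdev -0.05 roll 0.09
F bed [ 1.3   0.94 -0.97]
([-0.001, 0.006, 0.002], [-0.03, -0.002, 0.003])
([-0.0, 0.004, 0.003], [-0.038, 0.0, -0.0])
([-0.0, 0.004, 0.002], [-0.038, 0.0, -0.0])
([-0.0, 0.004, 0.003], [-0.038, 0.0, -0.0])
```

Request:
arm_command:
  steps:
    - {"hand": 0, "travel": [0, 0.006, 0.002], "rotation": [-0.032, 0, 0.002]}
    - {"hand": 0, "travel": [0, 0.005, 0.0025], "rotation": [-0.039, 0, 0]}

```text
time: 12.52
eef_pos: [0.558, -0.2563, 0.082]
tcp_rot: [0.451, -0.528, 0.548, -0.467]
contact_force: [-0.5, 0.3, 1.6]
opening: 0.134
```

```bash
python3 - <<'E'
from h import *
s=st();tongue(s);swing([.02,0.0])
E
```

```text
t 12.53 p [ 0.558  -0.2563  0.082 ] eul yaw/pitch F [-0.53  0.34  1.57] M [ 0.091 -0.043  0.024] op 0.134
tongue bed mm [-61.32  -0.75   0.16] pitch 0.0357 yawdev -0.04 roll 0.04
F bed [-0.58  0.25  1.57]
([-0.001, 0.004, 0.002], [-0.03, -0.001, 0.001])
([-0.0, 0.004, 0.003], [-0.038, -0.0, 0.0])
```

Request:
arm_command:
  steps:
    - {"hand": 0, "travel": [0, 0.005, 0.002], "rotation": [-0.035, 0, 0]}
    - {"hand": 0, "travel": [0, 0.004, 0.002], "rotation": [-0.035, 0, 0]}

```text
time: 12.78
eef_pos: [0.5595, -0.2566, 0.0797]
tcp_rot: [-0.46, 0.539, -0.537, 0.458]
contact_force: [-3.7, 2.5, 10.0]
opening: 0.138
```

```bash
python3 - <<'E'
from h import *
s=st();tongue(s);swing([0.0])
E
```

```text
t 12.78 p [ 0.5595 -0.2566  0.0797] eul yaw/pitch F [-3.66  2.47 10.01] M [0.428 0.227 0.039] op 0.138
tongue bed mm [-61.52  -0.83   0.22] pitch -0.0038 yawdev -0.04 roll 0.04
F bed [-4.01  1.86 10.01]
([-0.002, -0.0, -0.0], [0.007, -0.001, 0.001])
```

Request:
arm_command:
  steps:
    - {"hand": 0, "travel": [0, -0.001, -0.0012], "rotation": [0, 0, 0]}

```text
time: 12.9
eef_pos: [0.5596, -0.2567, 0.0799]
tcp_rot: [-0.46, 0.539, -0.537, 0.458]
contact_force: [2.5, 0.9, -0.6]
opening: 0.135
```

```bash
python3 - <<'E'
from h import *
s=st();tongue(s)
p,d=ctrl.read_camera("scene");cv2.imwrite("pics/scene7.png",cv2.resize(p[120:240,150:280],None,fx=5,fy=5,interpolation=cv2.INTER_CUBIC))
pose=np.r_[s["eef_pos"],s["tcp_rot"]]
p,d=ctrl.read_camera("wrist");cv2.imwrite("pics/wrist7.png",p)
C=wcloud(d,pose);X,Y,Z=tf(C);ok=d>0
for y in(10,15,30,40):print(y,prof(X,Y,Z,ok&(abs(Y-y)<3)&(Z<75),np.arange(-63,84,3)))
E
```

```text
t 12.9 p [ 0.5596 -0.2567  0.0799] eul yaw/pitch F [ 2.54  0.92 -0.59] M [ 0.047 -0.47  -0.016] op 0.135
tongue bed mm [-61.47  -0.85   0.41] pitch -0.0035 yawdev -0.04 roll 0.04
F bed [ 2.37  1.31 -0.59]
10 -63:51 -60:51 -57:51 -54:48 -51:44 -48:45 -45:48 -42:49 -39:49 -36:48 -33:48 -30:45 -27:48 -24:48 -21:49 -18:49 -15:59 -12:62 -9:64 3:63 6:61 9:49 12:49 15:49 18:48 21:48 24:44 27:46 30:48 33:48 36:49 39:48 42:48 45:44 48:44 51:44 54:45 57:53 60:58 63:59 66:59 69:59 72:57 75:36 78:36
15 -63:51 -60:51 -57:51 -54:48 -51:44 -48:45 -45:48 -42:49 -39:49 -36:48 -33:48 -30:45 -27:48 -24:48 -21:49 -18:49 -15:48 -12:45 -9:44 3:44 6:44 9:48 12:48 15:48 18:48 21:48 24:44 27:47 30:48 33:48 36:49 39:48 42:48 45:44 48:44 51:44 54:45 57:52 60:56 63:49 66:55 69:56 72:36 75:36 78:36
30 -63:51 -60:51 -57:51 -54:49 -51:44 -48:44 -45:48 -42:48 -39:48 -36:48 -33:48 -30:45 -27:48 -24:48 -21:48 -18:48 -15:48 -12:46 -9:44 -6:44 -3:44 0:44 3:44 6:44 9:48 12:48 15:48 18:48 21:48 24:44 27:47 30:48 33:48 36:48 39:48 42:48 45:44 48:44 51:44 54:44 57:44 60:43 63:45 66:45 69:45 72:45 75:45 78:45
40 -63:51 -60:51 -57:51 -54:49 -51:44 -48:44 -45:44 -42:44 -39:44 -36:44 -33:44 -30:44 -27:44 -24:44 -21:44 -18:44 -15:44 -12:44 -9:44 -6:44 -3:44 0:44 3:44 6:44 9:44 12:44 15:44 18:44 21:44 24:44 27:44 30:44 33:44 36:44 39:44 42:44 45:44 48:44 51:44 54:44 57:44 60:43 63:45 66:45 69:45 72:45 75:45 78:45
```

View pics/scene7.png

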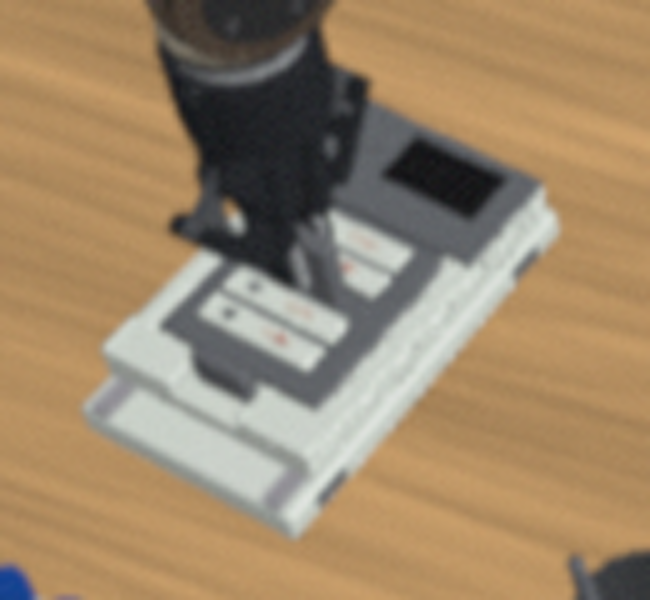

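View pics/wrist7.png

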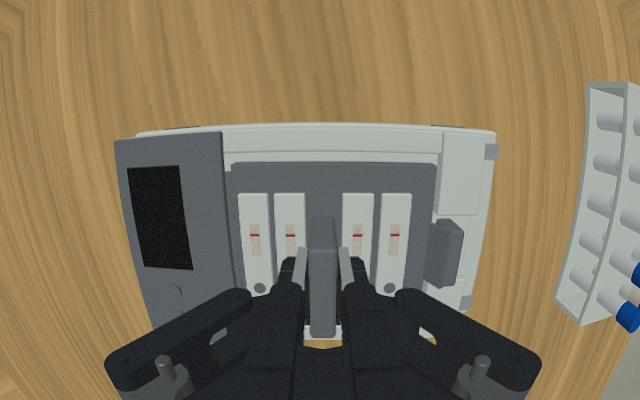

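The wrist depth shows the plate top at 44 mm over the whole tray, which is flat (36 + 8). The catch profile (57:53, 60:58) matches its rest profile, so it has snapped back. Relieving the residual push, then releasing.

Request:
arm_command:
  steps:
    - {"hand": 0, "travel": [0, 0.0005, 0.0012], "rotation": [0, 0, 0]}
    - {"hand": 0.25, "travel": [0, 0, 0], "rotation": [0, 0, 0]}
    - {"hand": 0.4, "travel": [0, 0, 0], "rotation": [0, 0, 0]}
    - {"hand": 0.4, "travel": [0, 0, 0], "rotation": [0, 0, 0]}

```text
time: 13.5
eef_pos: [0.5583, -0.2564, 0.0787]
tcp_rot: [-0.46, 0.54, -0.536, 0.457]
contact_force: [-0.5, -0.4, 0.2]
opening: 0.394
```

```bash
python3 - <<'E'
from h import *
s=st();tongue(s)
E
```

```text
t 13.5 p [ 0.5583 -0.2564  0.0787] eul yaw/pitch F [-0.47 -0.41  0.16] M [ 0.009  0.019 -0.023] op 0.394
tongue bed mm [-62.89  -0.75  -0.61] pitch -0.0068 yawdev -0.04 roll 0.01
F bed [-0.4  -0.48  0.16]
```

Released with no force reading. Retreating straight up.

Request:
arm_command:
  steps:
    - {"hand": 0.4, "travel": [0, -0.02, 0], "rotation": [0, 0, 0]}
    - {"hand": 0.4, "travel": [0, -0.06, 0], "rotation": [0, 0, 0]}
    - {"hand": 0.4, "travel": [0, -0.12, 0], "rotation": [0, 0, 0]}
    - {"hand": 0.4, "travel": [0, -0.12, 0], "rotation": [0, 0, 0]}
    - {"hand": 0.4, "travel": [0, -0.06, 0], "rotation": [0, 0, 0]}
    - {"hand": 0.4, "travel": [0, 0, 0], "rotation": [0, 0, 0]}
    - {"hand": 0.4, "travel": [0, 0, 0], "rotation": [0, 0, 0]}

```text
time: 14.38
eef_pos: [0.559, -0.2564, 0.1996]
tcp_rot: [-0.46, 0.539, -0.537, 0.457]
contact_force: [0.1, -0.6, -0.3]
opening: 0.396
```

```bash
python3 - <<'E'
from h import *
s=st()
pose=np.r_[s["eef_pos"],s["tcp_rot"]]
p,d=ctrl.read_camera("wrist");cv2.imwrite("pics/wrist8.png",p)
C=wcloud(d,pose);X,Y,Z=tf(C);ok=(d>0)&(Z<100)
for y in(0,10,30,40,-30):print(y,prof(X,Y,Z,ok&(abs(Y-y)<3),np.arange(-63,84,3)))
p,d=ctrl.read_camera("top");cv2.imwrite("pics/top8.png",p)
E
```

```text
t 14.38 p [ 0.559  -0.2564  0.1996] eul yaw/pitch F [ 0.11 -0.65 -0.33] M [ 0.021 -0.006 -0.003] op 0.396
0 -63:51 -60:51 -57:51 -54:50 -51:44 -48:44 -45:48 -42:48 -39:48 -36:48 -33:48 -30:44 -27:48 -24:48 -21:48 -18:48 -15:48 -12:44 -9:88 -6:88 -3:88 0:88 3:87 6:44 9:48 12:48 15:48 18:48 21:48 24:45 27:48 30:48 33:49 36:48 39:48 42:48 45:44 48:44 51:44 54:45 57:52 60:59 63:59 66:58 69:59 72:58 78:36
10 -63:51 -60:51 -57:51 -54:48 -51:43 -48:44 -45:48 -42:48 -39:49 -36:48 -33:48 -30:45 -27:48 -24:48 -21:49 -18:48 -15:48 -12:44 -9:87 -6:88 -3:88 0:88 3:88 6:44 9:48 12:49 15:49 18:48 21:48 24:44 27:47 30:48 33:49 36:49 39:48 42:48 45:44 48:44 51:44 54:45 57:52 60:58 63:59 66:58 69:59 72:57 78:37
30 -63:51 -60:51 -57:51 -54:50 -51:44 -48:44 -45:48 -42:48 -39:48 -36:48 -33:48 -30:44 -27:48 -24:48 -21:48 -18:48 -15:48 -12:44 -9:44 -6:44 -3:44 0:44 3:44 6:45 9:48 12:48 15:48 18:48 21:48 24:44 27:47 30:47 33:48 36:48 39:48 42:48 45:44 48:44 51:44 54:44 57:43 60:42 63:45 66:45 69:45 72:45 75:45 78:45
40 -63:51 -60:51 -57:51 -54:51 -51:43 -48:44 -45:44 -42:44 -39:44 -36:44 -33:44 -30:44 -27:44 -24:44 -21:44 -18:44 -15:44 -12:44 -9:44 -6:44 -3:44 0:44 3:44 6:44 9:44 12:44 15:44 18:44 21:44 24:44 27:44 30:44 33:44 36:44 39:44 42:44 45:44 48:44 51:44 54:44 57:44 60:44 63:45 66:45 69:45 72:45 75:45 78:45
-30 -63:51 -60:51 -57:51 -54:51 -51:43 -48:44 -45:48 -42:48 -39:48 -36:48 -33:48 -30:45 -27:48 -24:48 -21:48 -18:48 -15:48 -12:45 3:44 6:45 9:48 12:48 15:48 18:48 21:48 24:44 27:47 30:48 33:48 36:48 39:48 42:47 45:44 48:44 51:44 54:44 57:44 60:44 63:45 66:45 69:45 72:45 75:45 78:45
```

View pics/wrist8.png

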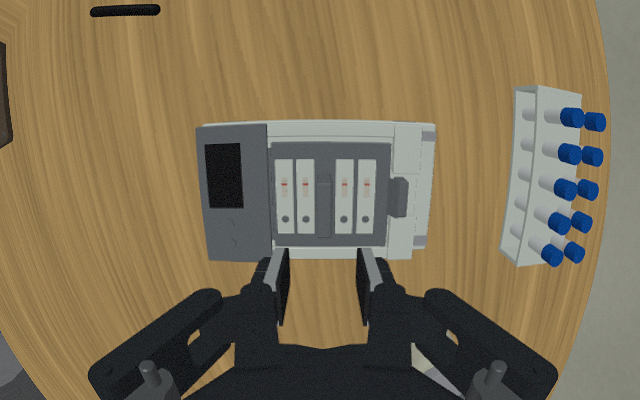

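View pics/top8.png

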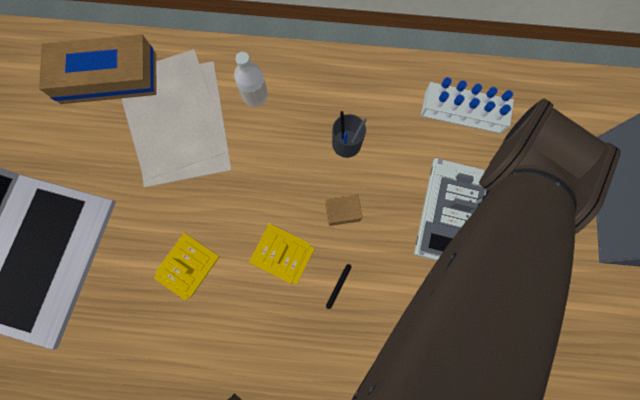

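The wrist view shows the tray flat in the bed, with its tongue side under the hood (270,195) and the catch nose over the far edge (398,197). In the top view the carton, cup, marker and yellow trays are where they were. Handing in.

```bash
python3 - <<'E'
from h import *
st();print(ctrl.sign_off())
E
```

```text
t 14.47 p [ 0.5589 -0.2564  0.1991] eul yaw/pitch F [0.14 0.19 0.1 ] M [ 0.056  0.007 -0.006] op 0.4
the job is handed in; nothing more can be done
None
```

The grey tray is loaded in the reader: tongue under the lip, lying flat, catch back over its far edge. I let go, lifted the hand clear and handed the job in at 14.5 s.

I took it by the grip and tilted it about 0.29 rad. I felt for the bed floor, slid the tongue under the lip until it met the stop (about 2.7 N), then swung the other edge down past the catch.

**Last checks:**
- **Tray flat:** its plate top measured 44 mm (±1 mm) above the desk everywhere checked, as expected for the 8 mm plate on the 36 mm floor.
- **Catch:** its depth profile matches the one at rest before loading, and in the wrist picture its nose overlaps the tray's edge.
- **Robot clear:** it held nothing and read no contact force, with the hand about 12 cm above its release height.
- **Other things:** the carton, cup, marker and yellow trays looked unmoved in the top view.

**Less certain:**
- **Peak force:** the highest reading was about 10 N down and 4 N sideways, in one step as the tray reached the floor. I eased it off at once. Forces were only read between moves.
- **Home against the stop:** after release this was judged from depth pictures, good to about 1–2 mm; the contact itself was felt while hooking in.

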